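# Open a specimen case whose catch may be caught, and hold the lid up

### The arm

A 6-joint arm with a two-finger parallel gripper is mounted at the origin on a cart in front of the work surface, level with it; the furniture and walls round the work are solid. World frame = base frame: x ahead of the robot, y to its left, z up, the work surface at z = 0. Lengths are in m, angles in rad, forces in N, time in s.
With the tool pointing down it reaches from about 0.325 to 0.9 m from the base axis. Payload 3.5 kg.
Tool frame: the origin (TCP) lies where the fingers leave the gripper's body, on its centre line; the fingertips stand 73 mm ahead of it and the grasp point (between the pads) lies 54 mm ahead of it (grip_depth is the distance from the TCP to the grasp point, in m); z points along the fingers, y is the direction in which the jaws open and shut (so a half turn about z gives the same grasp; the last joint's range is limited). The gripper opens to 85 mm and grips with 20 to 120 N. Pads are 22 mm wide; open, the fingers measure 114 mm over their backs; the gripper's body (76 mm by 85 mm) begins 54 mm behind the grasp point. The pads swing forward as they close: fully open they stand 13 mm farther back than shut.
Start: joints at [-1.219, 0.276, -0.026, 1.268, 0, 1.467], TCP at [0.275, -0.561, 0.304] pointing down, gripper open.
Joint ranges: [-3.12, 3.12], [-0.85, 1.88], [-1.08, 1.24], [-1.95, 2.15], [-1.57, 1.53], [-3.14, 3.14]. Speed limits (rad/s): [2.57, 2.57, 3.14, 3.14, 3.14, 3.14].

### API

Orientations are given as a rotation vector (axis times angle).
In Python, from workcell import state, grab_frame, finish_job, grip_depth gives the robot as it stands.
- The arm moves only by the tool send_rows, never from a script. Its argument "deltas" is a list of rows, each an object with "linear": the shift along the tool's x, y, z in m, a list of three; "angular": the turn, a rotation vector about the tool's x, y, z in rad, a list of three; "fingers": the closure, from -1 (fully open) to 1 (shut). A call has 1 to 20 rows; each row shifts and turns the commanded pose from where the row before left it, along the tool's axes as they then stand; what a row does not reach is not made up. A row lasts 1/8 s, in which the tool goes at most 62.5 mm and 10.7 degrees, less where a joint would pass 70% of its speed; a pose out of reach is approached as far as the arm can. A call with a gripper value outside its range is refused whole. The fingers move at their own pace and stop on an object; "squeeze" is the grip in N (left out, the last holds). Time passes only in rows, so rows that do not move let the fingers close. It gives the time, the measured TCP pose, the force and the opening at its end, in the units of the state.
- state(): the state, without advancing time (a new reading comes with each control period).
- grab_frame(name): name is "side" or "top" or "wrist"; returns a dict with "pixels" (400x640x3 uint8, blue, green, red), "K" (3x3 intrinsics, pixels), "k1" (the pictures are not rectified: a ray, as slopes to the right and down, at radius r is drawn at 1 + k1 r^2 times it, then the intrinsics apply), "xyz" and "rotation" of the camera in the world. Camera axes: x right, y down, z forward; pixel columns grow to the right and rows downward; lengths in m; the calibration is good to about 2 mm. A picture is of the moment at which its call begins. There is no depth.
- finish_job(): hands the job in, once; it reports no verdict.
The state is a dict: "time": time; "joint_positions": joint angles; "joint_velocities": joint speeds; "joint_efforts": joint torques, N m; "tcp_pos": TCP position; "eef_rot": TCP orientation; "force": force on the tool from outside, world axes, zero at the start; "torque": the same for the moment, N m; "gripper_width": finger opening in m.
Only numpy, scipy, OpenCV 4.12 (cv2) and the standard library are available. Lean on these libraries where they do the work, as an engineer would, in place of code of your own. Each camera call takes 0.05 s, during which the arm holds its last target.

### The job

Swing the folded carry handle on the blue lid of the specimen case up until it clicks upright, then, before touching the catch, tug the lid up by the handle to learn whether it is caught. If it is caught, let go and push the black catch knob on the front deck all the way along its slot to release it, then take the upright handle again. Raise the lid by the handle to about 45 degrees and finish while still holding it open there, without disturbing the bottle, jar and beaker round about.

Things in the scene. Friction and masses are not known exactly. Their poses are not given: they have to be found in the camera images.
- case: Grey specimen case fixed to the bench, 160 (its x) x 150 (y) x 60 mm high without the lid. Origin: centre of its underside; z up; its front faces its own -x. Front deck, 46 mm deep, 60 mm high; behind it a blue lid 111 x 150 mm, top at 70 mm when shut, hinged at the rear. A hidden tongue under the deck may or may not hook the lid: this cannot be seen, only felt by tugging.
- lid_hinge (a joint): Opening of the lid in rad: 0 shut, 1.2 at its stop; falls shut when let go. Axis parallel to the case's y through point lid_hinge_axis; positive lifts the front edge. Caught, it rises only about 0.06 rad (5 mm at the handle), then stops dead and must not be forced (15 N at the handle is plenty); not caught, it lifts freely with 3 to 5 N.
- lid_hinge_axis (a point): Point on the lid's hinge axis, at the middle of the case's rear edge: 78 mm behind and 60 mm above the case's origin. Its axes are those of the case.
- handle: Steel wire carry handle (U-shaped bail) on the lid; origin at the middle of its pivot axis. Its own +x points from the pivot to the grip bar, y runs along the bar, parallel to the case's y. Two 8 mm thick legs, 72 mm apart between centres, lie 42 mm long from the pivot to the bar.
- handle_pivot (a joint): Angle of the handle to the lid in rad: 0 folded flat to the rear (bar 42 mm behind the pivot), 1.58 upright in its detent (stop at 1.88). It swings up and forward; the sprung detent resists with up to about 3 N at the bar, then past about 1.3 rad draws it to 1.58 and keeps it upright when let go. In the detent it can sway a little, springily, while the lid is lifted.
- handle_pivot_point (a point): Middle of the handle's pivot axis, on the lid: 83 mm in front of the lid's hinge axis and 18 mm above it with the lid shut (78 mm above the bench). Moves with the lid.
- grip_bar (a point): Centre of the handle's black grip: a round bar 11 mm in diameter, 44 mm long, along the case's y. Folded, it is 8 mm above the lid's top; upright (lid shut) 120 mm above the bench. Behind the folded bar 35 mm of lid is free, in front of it, inside the bail, 36 mm. The bar can turn between the fingers while held.
- knob_slide (a joint): Travel of the catch knob in m: 0 at the start (whether or not the lid is caught), 0.020 fully released. It moves along the case's +y and stays where it is left (about 2 to 3 N). Moved fully, it drags the hidden tongue off the lid's striker, and the tongue stays off.
- knob_top (a point): Centre of the top of the black catch knob, 14 mm wide (case y) x 18 mm (case x), 28 mm above the deck, 88 mm above the bench. It lies 58 mm in front of the case's origin and, at the start, 10 mm to its -y side; a thin 20 x 22 mm foot surrounds it up to 4.5 mm above the deck. The deck is free on both sides.
- etchant: Loose brown bottle with a black cap, 43 mm in diameter, 85 mm high, origin at the centre of its underside; leave it alone.
- paste_jar: Loose white jar with a green lid, 47 mm in diameter, 36 mm high, origin at the centre of its underside; leave it alone.
- beaker: Loose clear beaker, 52 mm in diameter, 66 mm high, origin at the centre of its underside; leave it alone.

How it is judged:
On the way, in this order (a step that is already met when the one before it is completed fails the run):
1. the handle has clicked upright (over 1.45 rad) with the lid still down (under 0.025 rad) (value of joint handle_pivot above 1.45 rad and value of joint lid_hinge below 0.025 rad), for 0.1 s.
2. the lid has been tugged up over 0.035 rad by the handle with the catch knob still in its starting place (within 4 mm) (value of joint lid_hinge above 0.035 rad and value of joint knob_slide below 0.004 m and contact force between the fingers and handle above 0.5 N), for 0.05 s.
At the end, for the whole second after the job is handed in: The lid stands still, open between 0.6 and 1.0 rad (34 to 57 degrees), held by the fingers on the handle (over 0.5 N) (value of joint lid_hinge between 0.6 and 1 rad and contact force between the fingers and handle above 0.5 N and velocity of joint lid_hinge between -0.1 and 0.1 rad/s); the arm keeps its last pose, push and grip.
It fails at once if the brown bottle was moved over 25 mm (distance of etchant from where it was at the start of the episode above 0.025 m).
It fails at once if the green-lidded jar was moved over 25 mm (distance of paste_jar from where it was at the start of the episode above 0.025 m).
It fails at once if the beaker was moved over 25 mm (distance of beaker from where it was at the start of the episode above 0.025 m).
It also fails if it takes over 61 s, if anything falls off the work surface, if the arm or the gripper's body presses on something with over 40 N, if the wrist force passes 120 N, or if a joint passes its speed limit or range.

## Working session

There is one attempt and no reset: what is moved stays moved. The work goes in short steps, Python scripts to look and compute and a tool call to move; the robot and the scene stay as the last step left them, time stands still between calls to the robot, and variables do not carry over. Pictures are saved under pics/ and viewed, and the job is handed in when it is done.

Besides the shell and the picture viewer there is one more tool, called as name(argument=value, ...) on one line, values as JSON. send_rows: Moves the arm, as the interface text tells. Its arguments: {"type":"object","properties":{"deltas":{"type":"array","items":{"type":"object","properties":{"linear":{"type":"array","items":{"type":"number"}},"angular":{"type":"array","items":{"type":"number"}},"fingers":{"type":"number"}}}},"squeeze":{"type":"number"}},"required":["deltas"]}

```bash
mkdir -p pics; ls; python3 - <<'E'
from workcell import state, grab_frame, grip_depth
import cv2
print(state(), grip_depth)
for n in ["side","top","wrist"]:
    f=grab_frame(n); cv2.imwrite(f"pics/{n}0.png",f["pixels"]); print(n,f["K"],f["k1"],f["xyz"],f["rotation"])
E
```

```text
pics
{'time': 0.0, 'joint_positions': array([-1.21939871e+00,  2.77149724e-01, -2.79046079e-02,  1.26800223e+00,
       -1.14274392e-05,  1.46738018e+00]), 'joint_velocities': array([ 1.59080729e-04, -9.21347235e-04,  7.46827679e-04,  1.17476663e-03,
       -1.14488614e-03, -9.00712556e-05]), 'joint_efforts': array([ 1.09868361e-03, -4.45511055e+01,  2.95200992e+01,  1.64397515e-02,
       -1.41449241e-04,  4.10052952e-07]), 'tcp_pos': array([ 0.27432216, -0.56088241,  0.30273796]), 'eef_rot': array([-3.05852633e+00, -7.07772792e-01,  4.56572983e-04]), 'force': array([-0.2987515 ,  0.49102216, -0.13995314]), 'torque': array([-0.02550719, -0.06626833, -0.04056533]), 'gripper_width': 0.08538194846686778} 0.0539
side [[515.64034806   0.         319.09550061]
 [  0.         515.64034806 206.87448924]
 [  0.           0.           1.        ]] -0.006051982785174118 [0.33560281 1.33155564 0.94102563] [-0.3759734   2.74235875 -1.26852334]
top [[508.33283042   0.         317.11217527]
 [  0.         508.33283042 200.72524084]
 [  0.           0.           1.        ]] -0.14058985867907398 [0.35921911 0.39577122 1.15140344] [-2.09513832  2.12253711 -0.23997008]
wrist [[308.5369764    0.         320.62428459]
 [  0.         308.5369764  195.38872214]
 [  0.           0.           1.        ]] -0.022066544070071366 [ 0.33743693 -0.5303929   0.37181112] [ 2.45660218 -1.53549363 -0.21869827]
```

View pics/side0.png

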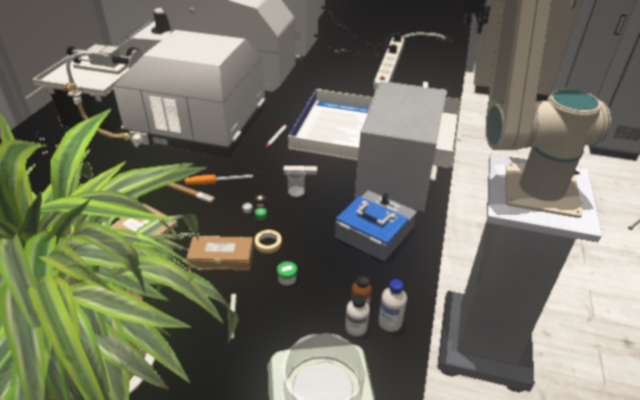

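View pics/top0.png

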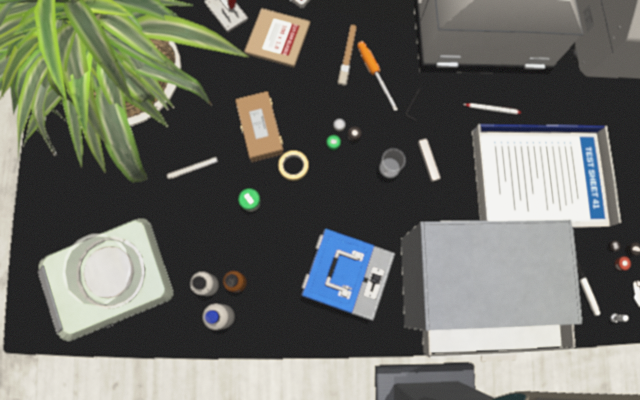

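View pics/wrist0.png

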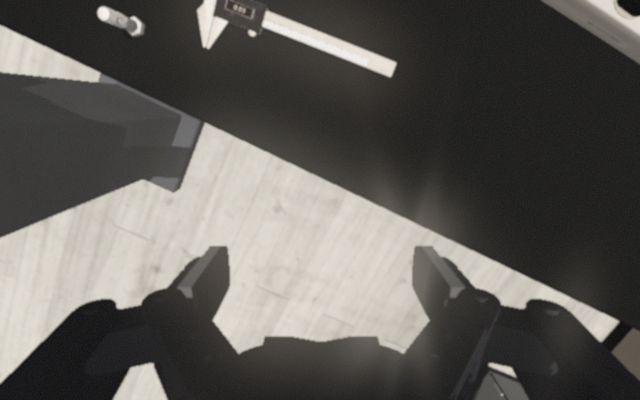

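```bash
python3 - <<'E'
import cv2
t=cv2.imread("pics/top0.png")[210:340,280:440]; cv2.imwrite("pics/topc.png",cv2.resize(t,None,fx=5,fy=4.6*5/4.6*0.9 if 0 else 4.5,interpolation=cv2.INTER_CUBIC))
t=cv2.imread("pics/side0.png")[80:270,310:460]; cv2.imwrite("pics/sidec.png",cv2.resize(t,None,fx=3,fy=3,interpolation=cv2.INTER_CUBIC))
E
```

```text
(no output)
```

View pics/topc.png

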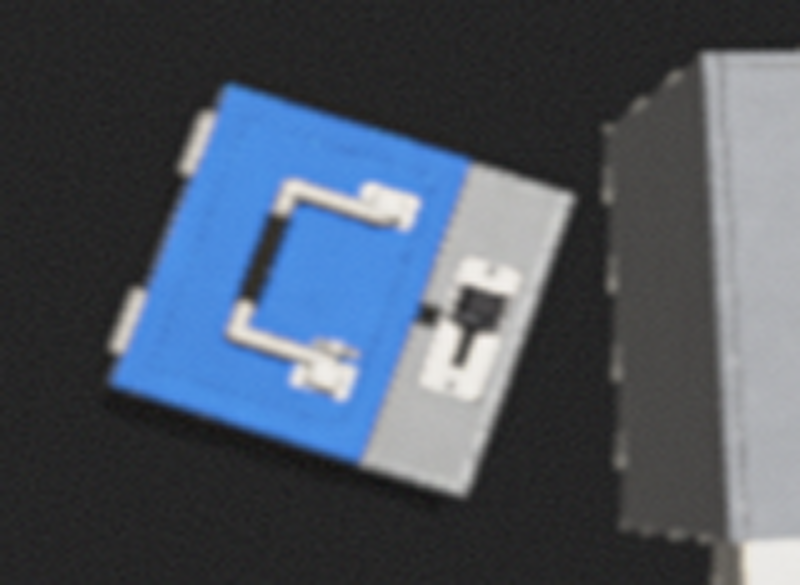

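View pics/sidec.png

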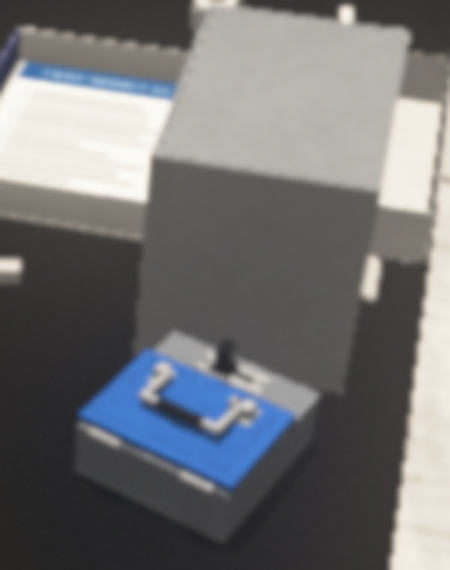

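```bash
cat > h.py <<'E'
import numpy as np, cv2, json
from scipy.spatial.transform import Rotation as R
from scipy.optimize import least_squares
CAM={"side":dict(K=[515.640,319.0955,206.8745],k1=-0.006052,xyz=[0.33560281,1.33155564,0.94102563],r=[-0.3759734,2.74235875,-1.26852334]),
"top":dict(K=[508.3328,317.1122,200.7252],k1=-0.14059,xyz=[0.35921911,0.39577122,1.15140344],r=[-2.09513832,2.12253711,-0.23997008])}
def proj(c,P):
    c=CAM[c] if isinstance(c,str) else c
    P=np.atleast_2d(P); q=R.from_rotvec(c["r"]).inv().apply(P-np.array(c["xyz"]))
    s=q[:,:2]/q[:,2:]; s=s*(1+c["k1"]*(s**2).sum(1,keepdims=True)); return s*c["K"][0]+np.array(c["K"][1:])
def ray(c,uv):
    c=CAM[c] if isinstance(c,str) else c
    d=(np.array(uv,float)-c["K"][1:])/c["K"][0]; s=d.copy()
    for _ in range(20): s=d/(1+c["k1"]*(s@s))
    return np.array(c["xyz"]),R.from_rotvec(c["r"]).apply([s[0],s[1],1])
def atz(c,uv,z):
    o,d=ray(c,uv); return o+d*(z-o[2])/d[2]
E
python3 - <<'E'
from h import *
T=[((228,85),(78,-75,70)),((110,383),(78,75,70)),((575,195),(-80,-75,60)),((467,495),(-80,75,60)),((470,160),(-33,-75,70)),((360,463),(-33,75,70)),((263,262),(37,0,80)),((478,308),(-58,-10,88))]
S=[((78,418),(78,-75,70)),((225,490),(78,75,70)),((152,350),(-33,-75,70)),((318,395),(-80,75,60)),((228,343),(-58,-10,88)),((180,412),(37,0,80))]
ob=[("top",(280+a[0]/5,210+a[1]/4.5),np.array(p)/1000) for a,p in T]+[("side",(310+a[0]/3,80+a[1]/3),np.array(p)/1000) for a,p in S]
def f(x,full=False):
    Rz=R.from_euler("z",x[2]); return np.concatenate([proj(c,Rz.apply(p)+[x[0],x[1],0])[0]-uv for c,uv,p in ob])
r=least_squares(f,[0.2,0.35,1.3],loss="soft_l1"); print(r.x,np.degrees(r.x[2])); print(f(r.x).reshape(-1,2).round(1))
# only top / z0
for uv in [(401,237),(403,328),(426,328)]: print("box base top cam",atz("top",uv,0))
for uv in [(310+135/3,80+350/3),(310+343/3,80+392/3)]: print("box base side",atz("side",uv,0))
print("box top", [atz("top",u,0.2) for u in [(421,221),(427,328)]])
for n,uv,z in [("brown",(233,281),.085),("jar",(249,199),.036),("beaker",(391,160),.066),("white",(203,284),.09)]: print(n,atz("top",uv,z))
E
```

```text
[0.44045068 0.32206662 1.21672959] 69.71347058790873
[[-0.3 -0.1]
 [-0.3  0. ]
 [-0.9  0.3]
 [-1.1  0.3]
 [ 0.1  0.3]
 [-0.4 -0. ]
 [-0.6 -0.6]
 [ 1.1 -0.6]
 [ 0.2 -2.2]
 [ 2.5 -1.8]
 [-1.3 -1.7]
 [ 1.1 -1.3]
 [-0.2 -0.2]
 [ 0.1 -0.1]]
box base top cam [0.52792866 0.19384289 0.        ]
box base top cam [0.32280662 0.19797429 0.        ]
box base top cam [0.32136644 0.14607508 0.        ]
box base side [ 5.23048514e-01  1.90516967e-01 -1.11022302e-16]
box base side [3.23090096e-01 1.96517996e-01 1.11022302e-16]
box top [array([0.52889657, 0.18879968, 0.2       ]), array([0.32788619, 0.18757487, 0.2       ])]
brown [0.42707884 0.56419533 0.085     ]
jar [0.6135154  0.53912007 0.036     ]
beaker [0.69230643 0.21930293 0.066     ]
white [0.42080527 0.6263313  0.09      ]
```

```bash
python3 - <<'E'
from h import *
for c,uv in [("side",(360,132)),("side",(310+378/3,80+188/3)),("side",(310+408/3,80+35/3)),("side",(310+205/3,80+10/3)),("top",(421,221)),("top",(577,221)),("top",(582,327)),("top",(427,328))]:
    print(c,[atz(c,uv,z).round(3)[:2].tolist() for z in (.15,.2,.25)])
from workcell import state
s=state(); M=R.from_rotvec(s["eef_rot"]).as_matrix(); print(M.round(3))
# target
yaw=1.2167; cx=np.array([np.cos(yaw),np.sin(yaw),0]); cy=np.array([-np.sin(yaw),np.cos(yaw),0])
T=np.stack([cy,cx,[0,0,-1]],1); print(T.round(3),np.linalg.det(T)); print((M.T@T).round(3), R.from_matrix(M.T@T).as_rotvec(degrees=True))
C=np.array([.44045,.32207,0])
for n,p in dict(fold=(.037,0),piv=(-.005,0),knob=(-.058,-.010)).items(): print(n,(C+cx*p[0]+cy*p[1]).round(4))
E
```

```text
side [[0.541, 0.083], [0.528, 0.162], [0.515, 0.241]]
side [[0.326, 0.076], [0.327, 0.156], [0.327, 0.235]]
side [[0.323, -0.235], [0.324, -0.136], [0.325, -0.037]]
side [[0.544, -0.228], [0.531, -0.129], [0.517, -0.03]]
top [[0.538, 0.178], [0.529, 0.189], [0.52, 0.2]]
top [[0.532, -0.156], [0.524, -0.128], [0.515, -0.101]]
top [[0.315, -0.144], [0.317, -0.117], [0.319, -0.09]]
top [[0.326, 0.177], [0.328, 0.188], [0.33, 0.199]]
[[ 0.898  0.439 -0.001]
 [ 0.439 -0.898  0.002]
 [ 0.    -0.002 -1.   ]]
[[-0.938  0.347  0.   ]
 [ 0.347  0.938  0.   ]
 [ 0.     0.    -1.   ]] 1.0
[[-0.69   0.724 -0.   ]
 [-0.724 -0.69   0.002]
 [ 0.001  0.001  1.   ]] [-3.63919879e-02 -1.19971538e-01 -1.33654437e+02]
fold [0.4533 0.3568 0.    ]
piv [0.4387 0.3174 0.    ]
knob [0.4297 0.2642 0.    ]
```

send_rows(deltas=[{"linear": [0,0,-0.0108],"angular": [0,0,-0.1794],"fingers": 0},{"linear": [0,0,-0.0108],"angular": [0,0,-0.1794],"fingers": 0},{"linear": [0,0,-0.0108],"angular": [0,0,-0.1794],"fingers": 0},{"linear": [0,0,-0.0108],"angular": [0,0,-0.1794],"fingers": 0},{"linear": [0,0,-0.0108],"angular": [0,0,-0.1794],"fingers": 0},{"linear": [0,0,-0.0108],"angular": [0,0,-0.1794],"fingers": 0},{"linear": [0,0,-0.0108],"angular": [0,0,-0.1794],"fingers": 0},{"linear": [0,0,-0.0108],"angular": [0,0,-0.1794],"fingers": 0},{"linear": [0,0,-0.0108],"angular": [0,0,-0.1794],"fingers": 0},{"linear": [0,0,-0.0108],"angular": [0,0,-0.1794],"fingers": 0},{"linear": [0,0,-0.0108],"angular": [0,0,-0.1794],"fingers": 0},{"linear": [0,0,-0.0108],"angular": [0,0,-0.1794],"fingers": 0},{"linear": [0,0,-0.0108],"angular": [0,0,-0.1794],"fingers": 0}], squeeze=25)

```text
time: 1.78
tcp_pos: [0.2745, -0.5613, 0.4441]
eef_rot: [-0.545, -3.093, -0.001]
force: [-0.2, -0.7, -0.5]
gripper_width: 0.0428
```

send_rows(deltas=[{"linear": [-0.0107,0.0478,0],"angular": [0,0,0],"fingers": 0},{"linear": [-0.0107,0.0478,0],"angular": [0,0,0],"fingers": 0},{"linear": [-0.0107,0.0478,0],"angular": [0,0,0],"fingers": 0},{"linear": [-0.0107,0.0478,0],"angular": [0,0,0],"fingers": 0},{"linear": [-0.0107,0.0478,0],"angular": [0,0,0],"fingers": 0},{"linear": [-0.0107,0.0478,0],"angular": [0,0,0],"fingers": 0},{"linear": [-0.0107,0.0478,0],"angular": [0,0,0],"fingers": 0},{"linear": [-0.0107,0.0478,0],"angular": [0,0,0],"fingers": 0},{"linear": [-0.0107,0.0478,0],"angular": [0,0,0],"fingers": 0},{"linear": [-0.0107,0.0478,0],"angular": [0,0,0],"fingers": 0},{"linear": [0.0257,0.0445,0],"angular": [0,0,0],"fingers": 0},{"linear": [0.0257,0.0445,0],"angular": [0,0,0],"fingers": 0},{"linear": [0.0257,0.0445,0],"angular": [0,0,0],"fingers": 0},{"linear": [0.0257,0.0445,0],"angular": [0,0,0],"fingers": 0},{"linear": [0.0257,0.0445,0],"angular": [0,0,0],"fingers": 0},{"linear": [0.0257,0.0445,0],"angular": [0,0,0],"fingers": 0},{"linear": [0.0257,0.0445,0],"angular": [0,0,0],"fingers": 0},{"linear": [0.0257,0.0445,0],"angular": [0,0,0],"fingers": 0},{"linear": [0.0257,0.0445,0],"angular": [0,0,0],"fingers": 0},{"linear": [0.0257,0.0445,0],"angular": [0,0,0],"fingers": 0}])

```text
time: 4.28
tcp_pos: [0.4537, 0.3577, 0.444]
eef_rot: [-0.554, -3.092, 0.001]
force: [1.0, 0.3, 0.1]
gripper_width: 0.043
```

send_rows(deltas=[{"linear": [0,0,0.04],"fingers": 0,"angular": [0,0,0]},{"linear": [0,0,0.05],"fingers": 0,"angular": [0,0,0]},{"linear": [0,0,0.05],"fingers": 0,"angular": [0,0,0]},{"linear": [0,0,0.05],"fingers": 0,"angular": [0,0,0]},{"linear": [0,0,0],"fingers": 0,"angular": [0,0,0]}])

```text
time: 4.9
tcp_pos: [0.4512, 0.3543, 0.2494]
eef_rot: [-0.553, -3.084, 0.012]
force: [-0.3, -0.7, 0.1]
gripper_width: 0.0428
```

```bash
cat > snap.py <<'E'
import sys,cv2
from workcell import grab_frame,state
for n in sys.argv[2:]:
    f=grab_frame(n); cv2.imwrite(f"pics/{n}{sys.argv[1]}.png",f["pixels"])
    if n=="wrist": print(f["xyz"],f["rotation"])
s=state(); print(s["time"],s["tcp_pos"].round(4),s["eef_rot"].round(4),s["force"].round(2),s["gripper_width"],s["joint_positions"].round(3))
E
python3 snap.py 1 wrist side
```

```text
[0.38651045 0.37890031 0.31885658] [2.38450921 1.6596679  0.21486255]
5.0 [0.4546 0.3564 0.2551] [5.5410e-01 3.0922e+00 2.0000e-04] [ 0.64 -0.83 -0.06] 0.042685108984614514 [ 0.553  0.223 -0.201  1.147  0.     0.908]
```

View pics/wrist1.png

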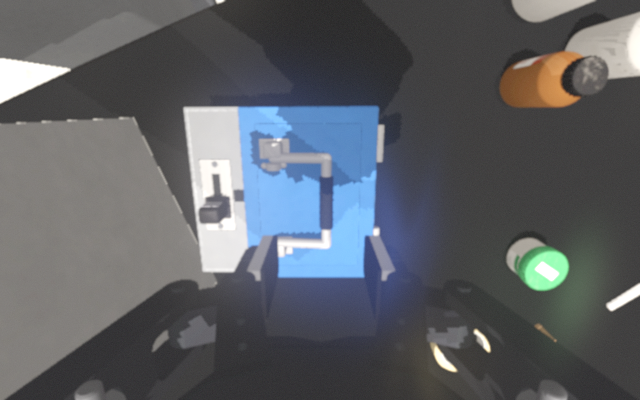

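View pics/side1.png

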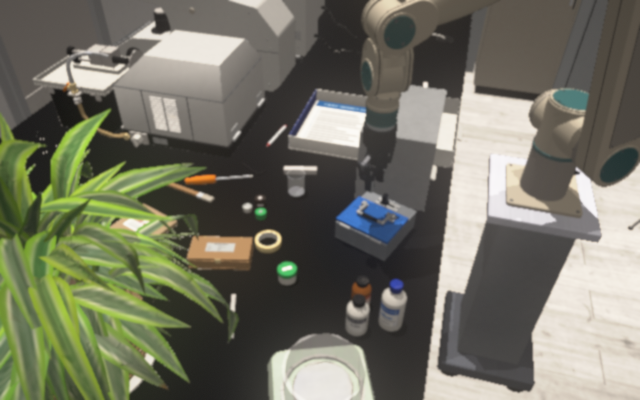

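```bash
cat >> h.py <<'E'
YAW=1.2167; CX=np.array([np.cos(YAW),np.sin(YAW),0]); CY=np.array([-np.sin(YAW),np.cos(YAW),0]); C0=np.array([.44045,.32207,0])
def cw(x,y,z): return C0+CX*x/1000+CY*y/1000+np.array([0,0,z/1000])
def wcam(f): return dict(K=[f["K"][0][0],f["K"][0][2],f["K"][1][2]],k1=f["k1"],xyz=f["xyz"],r=f["rotation"])
E
python3 - <<'E'
from h import *
from workcell import grab_frame,state
f=grab_frame("wrist"); c=wcam(f); im=f["pixels"].copy()
im=cv2.resize(im[90:290,170:400],None,fx=3,fy=3,interpolation=cv2.INTER_CUBIC)
for p in [(-80,-75,60),(-80,75,60),(78,-75,70),(78,75,70),(37,22,78),(37,-22,78),(37,0,78),(-58,-10,88),(-5,36,78)]:
    uv=proj(c,cw(*p))[0]; cv2.drawMarker(im,tuple(int(round(v)) for v in ((uv[0]-170+.5)*3,(uv[1]-90+.5)*3)),(0,0,255),cv2.MARKER_CROSS,14,1)
cv2.imwrite("pics/w2.png",im); print(state()["tcp_pos"])
E
```

```text
[0.45552253 0.35688845 0.25656292]
```

View pics/w2.png

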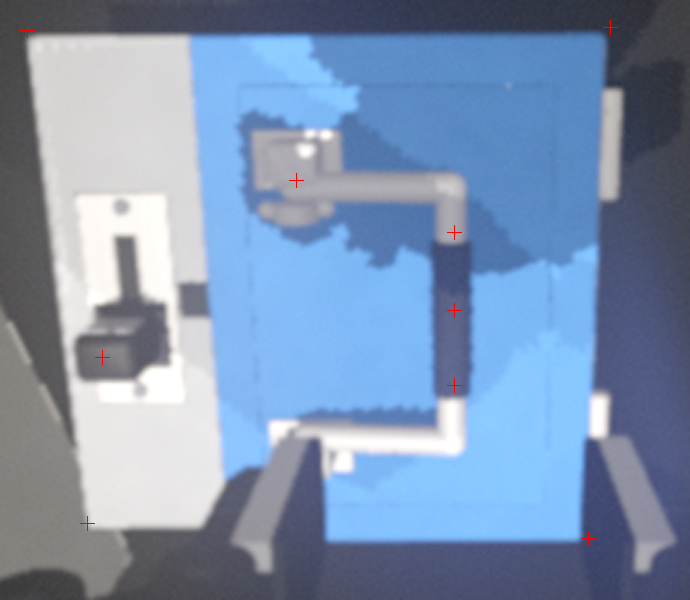

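send_rows(deltas=[{"linear": [0,0,0],"fingers": 0,"angular": [0,0,0]},{"linear": [0,0,0],"fingers": 0,"angular": [0,0,0]}])

```text
time: 5.3
tcp_pos: [0.4553, 0.3568, 0.2564]
eef_rot: [0.554, 3.09, 0.004]
force: [-0.7, 0.5, 0.4]
gripper_width: 0.0423
```

```bash
python3 - <<'E'
from h import *
from workcell import state
s=state();t=s["tcp_pos"]; M=R.from_rotvec(s["eef_rot"]).as_matrix()
print(t,M.round(4)); print("to fold, tool", M.T@(cw(37,0,146.5)-t), s["force"])
print(CX,CY)
E
```

```text
[0.45534587 0.35678198 0.25640842] [[-0.9378  0.3472  0.0032]
 [ 0.3472  0.9378  0.002 ]
 [-0.0023  0.0029 -1.    ]]
to fold, tool [ 0.00218544 -0.00104665  0.10990114] [-0.67846899  0.54534028  0.39022303]
[0.3467429  0.93796021 0.        ] [-0.93796021  0.3467429   0.        ]
```

send_rows(deltas=[{"linear": [0.002,-0.001,0.02],"fingers": 0,"angular": [0,0,0]},{"linear": [0,0,0.03],"fingers": 0,"angular": [0,0,0]},{"linear": [0,0,0.03],"fingers": 0,"angular": [0,0,0]},{"linear": [0,0,0.015],"fingers": 0,"angular": [0,0,0]},{"linear": [0,0,0.008],"fingers": 0,"angular": [0,0,0]},{"linear": [0,0,0.003],"fingers": 0,"angular": [0,0,0]},{"linear": [0,0,0],"fingers": 0,"angular": [0,0,0]}])

```text
time: 6.18
tcp_pos: [0.4527, 0.3563, 0.1491]
eef_rot: [0.554, 3.091, 0.001]
force: [0.0, -0.1, 0.6]
gripper_width: 0.043
```

```bash
python3 snap.py 3 wrist side; python3 -c "
import cv2
t=cv2.imread('pics/side3.png')[150:270,320:440]; cv2.imwrite('pics/side3c.png',cv2.resize(t,None,fx=5,fy=5,interpolation=2))"
```

```text
[0.38725059 0.3804684  0.21796412] [2.38396295 1.65677222 0.23303696]
6.275 [0.4527 0.3563 0.1492] [5.5380e-01 3.0911e+00 1.8000e-03] [ 0.75 -0.37  1.11] 0.04279507914515883 [ 0.555  0.315 -0.324  0.93   0.     0.909]
```

View pics/wrist3.png

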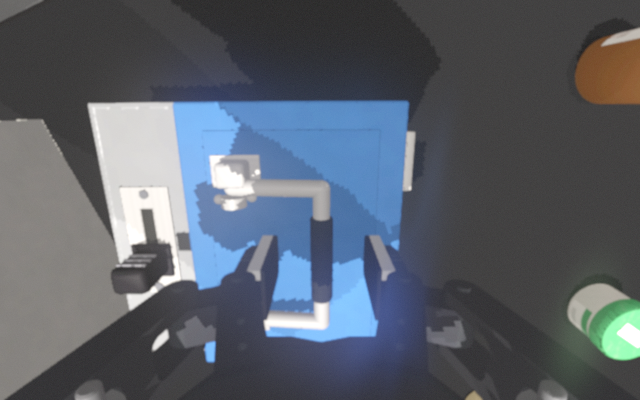

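View pics/side3c.png

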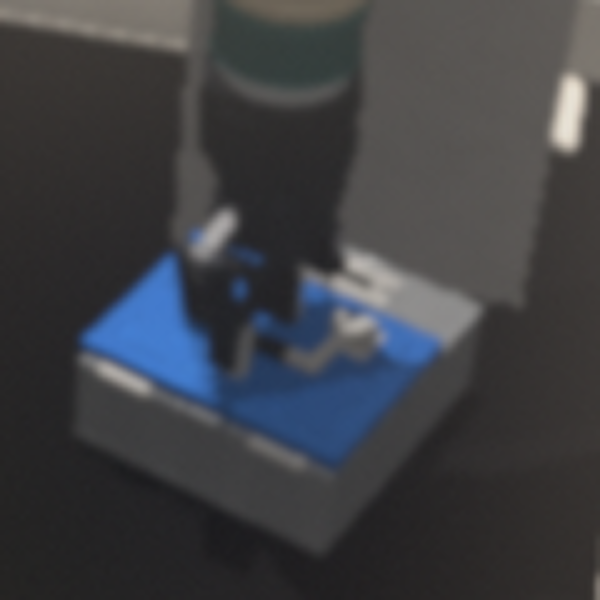

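send_rows(deltas=[{"linear": [0,0,0.003],"fingers": 0.2,"angular": [0,0,0]},{"linear": [0,0,0],"fingers": 0.5,"angular": [0,0,0]},{"linear": [0,0,0],"fingers": 1,"angular": [0,0,0]},{"linear": [0,0,0],"fingers": 1,"angular": [0,0,0]},{"linear": [0,0,0],"fingers": 1,"angular": [0,0,0]}], squeeze=25)

```text
time: 6.9
tcp_pos: [0.4524, 0.3566, 0.1455]
eef_rot: [0.554, 3.092, 0.002]
force: [-0.7, 3.7, -0.9]
gripper_width: 0.0097
```

```bash
python3 snap.py 4 wrist
```

```text
[0.38700067 0.3806785  0.21449777] [2.38467786 1.65768234 0.23297729]
6.95 [0.4523 0.3565 0.1455] [5.5360e-01 3.0923e+00 2.5000e-03] [-0.36  4.7  -0.83] 0.009612986207840858 [ 0.555  0.319 -0.327  0.923  0.001  0.909]
```

View pics/wrist4.png

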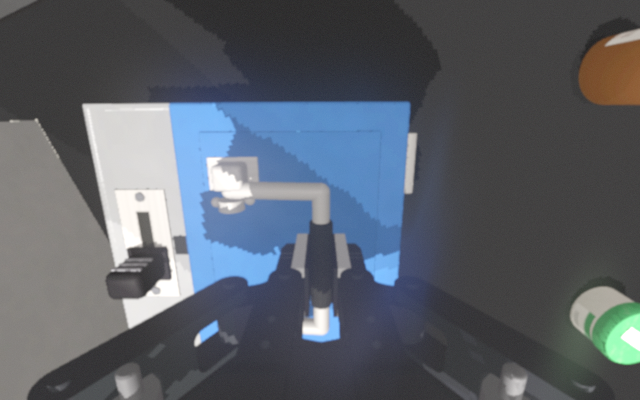

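send_rows(deltas=[{"linear": [0,-0.0002,-0.0042],"fingers": 1,"angular": [0,0,0]},{"linear": [0,-0.0006,-0.0042],"fingers": 1,"angular": [0,0,0]},{"linear": [0,-0.001,-0.0041],"fingers": 1,"angular": [0,0,0]},{"linear": [0,-0.0014,-0.0039],"fingers": 1,"angular": [0,0,0]},{"linear": [0,-0.0018,-0.0038],"fingers": 1,"angular": [0,0,0]}])

```text
time: 7.58
tcp_pos: [0.4504, 0.3511, 0.1658]
eef_rot: [0.554, 3.092, 0.0]
force: [0.9, 3.3, -2.3]
gripper_width: 0.0099
```

```bash
python3 snap.py 5 wrist side; python3 -c "
import cv2
t=cv2.imread('pics/side5.png')[150:270,320:440]; cv2.imwrite('pics/side5c.png',cv2.resize(t,None,fx=5,fy=5,interpolation=2))"
```

```text
[0.38501016 0.37534021 0.23476676] [2.38401153 1.65700955 0.23098952]
7.675 [0.4503 0.351  0.1661] [ 5.5430e-01  3.0922e+00 -4.0000e-04] [-0.68  2.66 -0.57] 0.009571397772393278 [ 0.549  0.29  -0.318  0.963 -0.     0.904]
```

View pics/wrist5.png

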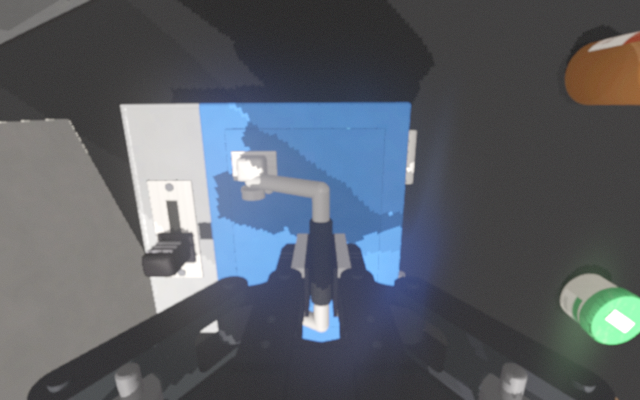

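View pics/side5c.png

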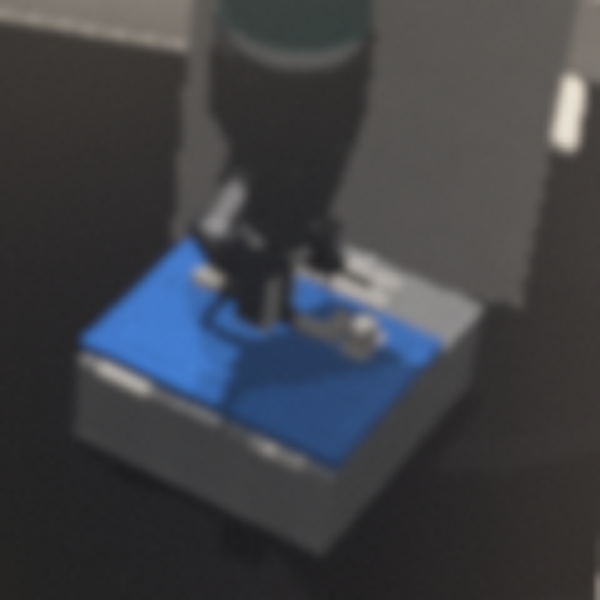

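send_rows(deltas=[{"linear": [0,-0.0022,-0.0036],"fingers": 1,"angular": [0,0,0]},{"linear": [0,-0.0025,-0.0033],"fingers": 1,"angular": [0,0,0]},{"linear": [0,-0.0029,-0.0031],"fingers": 1,"angular": [0,0,0]},{"linear": [0,-0.0032,-0.0028],"fingers": 1,"angular": [0,0,0]},{"linear": [0,-0.0034,-0.0024],"fingers": 1,"angular": [0,0,0]},{"linear": [0,-0.0036,-0.0021],"fingers": 1,"angular": [0,0,0]},{"linear": [0,-0.0038,-0.0017],"fingers": 1,"angular": [0,0,0]}])

```text
time: 8.55
tcp_pos: [0.4436, 0.3322, 0.1859]
eef_rot: [0.553, 3.091, 0.007]
force: [0.4, 6.9, 0.2]
gripper_width: 0.0097
```

```bash
python3 - <<'E'
from h import *
from workcell import state
s=state();t=s["tcp_pos"]-C0
print(t@CX,t@CY,t[2],[s["force"]@a for a in (CX,CY)],s["force"],s["gripper_width"])
E
```

```text
0.010623769229177472 0.0005697097637876613 0.1858969349728197 [np.float64(6.619538755307727), np.float64(1.9746274998046671)] [0.44315602 6.89355205 0.1981774 ] 0.009684130995294743
```

send_rows(deltas=[{"linear": [0,-0.004,-0.0013],"fingers": 1,"angular": [0,0,0]},{"linear": [0,-0.0041,-0.0009],"fingers": 1,"angular": [0,0,0]},{"linear": [0,-0.0042,-0.0005],"fingers": 1,"angular": [0,0,0]},{"linear": [0,-0.0038,0],"fingers": 1,"angular": [0,0,0]},{"linear": [0,0,0],"fingers": 1,"angular": [0,0,0]},{"linear": [0,0,0],"fingers": 1,"angular": [0,0,0]}])

```text
time: 9.3
tcp_pos: [0.4382, 0.3169, 0.1896]
eef_rot: [0.553, 3.09, 0.006]
force: [-1.1, 4.6, 6.9]
gripper_width: 0.0097
```

```bash
cat > st.py <<'E'
from h import *
from workcell import state
s=state();t=s["tcp_pos"]-C0
print(s["time"],"case xyz",(t@CX).round(4),(t@CY).round(4),t[2].round(4),"F case",[(s["force"]@a).round(2) for a in (CX,CY,np.array([0,0,1]))],s["gripper_width"].round(4), "tool z",R.from_rotvec(s["eef_rot"]).apply([0,0,1]).round(3))
E
python3 st.py;  python3 snap.py 6 wrist side; python3 -c "
import cv2
t=cv2.imread('pics/side6.png')[150:270,320:440]; cv2.imwrite('pics/side6c.png',cv2.resize(t,None,fx=5,fy=5,interpolation=2))"
```

```text
[0.37269503 0.34088448 0.25849986] [2.38482098 1.6571904  0.23696136]
9.4 [0.4382 0.3169 0.1897] [0.5532 3.0904 0.0057] [-0.04  4.57  6.51] 0.010139972462587825 [ 0.506  0.215 -0.361  0.991  0.002  0.86 ]Traceback (most recent call last):
  File "st.py", line 4, in <module>
    print(s["time"],"case xyz",(t@CX).round(4),(t@CY).round(4),t[2].round(4),"F case",[(s["force"]@a).round(2) for a in (CX,CY,np.array([0,0,1]))],s["gripper_width"].round(4), "tool z",R.from_rotvec(s["eef_rot"]).apply([0,0,1]).round(3))
                                                                                                                                                   ^^^^^^^^^^^^^^^^^^^^^^^^
AttributeError: 'float' object has no attribute 'round'
```

View pics/wrist6.png

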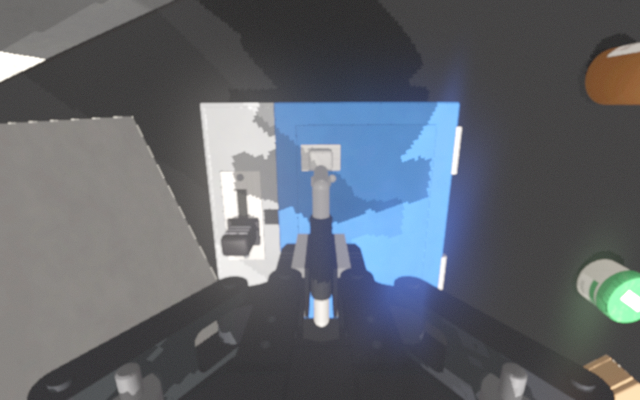

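View pics/side6c.png

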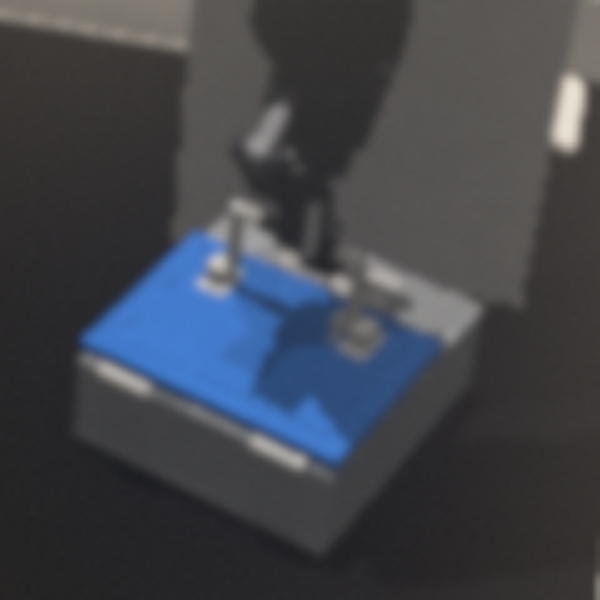

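send_rows(deltas=[{"linear": [0,0,0],"fingers": 0.3,"angular": [0,0,0]},{"linear": [0,0,0],"fingers": 0.2,"angular": [0,0,0]},{"linear": [0,0,0],"fingers": 0.2,"angular": [0,0,0]},{"linear": [0,0,0.005],"fingers": 0.2,"angular": [0,0,0]},{"linear": [0,0,0.006],"fingers": 0.2,"angular": [0,0,0]},{"linear": [0,0,0.004],"fingers": 0.2,"angular": [0,0,0]},{"linear": [0,0,0],"fingers": 0.2,"angular": [0,0,0]}])

```text
time: 10.28
tcp_pos: [0.4369, 0.3157, 0.1715]
eef_rot: [-0.554, -3.091, 0.001]
force: [0.7, -0.4, 0.1]
gripper_width: 0.0342
```

```bash
sed -i 's/s\["gripper_width"\].round(4)/round(s["gripper_width"],4)/' st.py; python3 st.py;  python3 snap.py 7 wrist; python3 -c "
from h import *
"
```

```text
10.275 case xyz -0.0072 0.0011 0.1715 F case [np.float64(-0.17), np.float64(-0.8), np.float64(0.13)] 0.0342 tool z [-0.001 -0.001 -1.   ]
[0.37166593 0.33996995 0.24052942] [2.38409207 1.65741768 0.2290405 ]
10.325 [0.4371 0.3158 0.1719] [-5.5390e-01 -3.0918e+00  8.0000e-04] [ 0.13  0.34 -0.72] 0.034135141305048175 [ 0.506  0.233 -0.381  0.958 -0.     0.86 ]
```

View pics/wrist7.png

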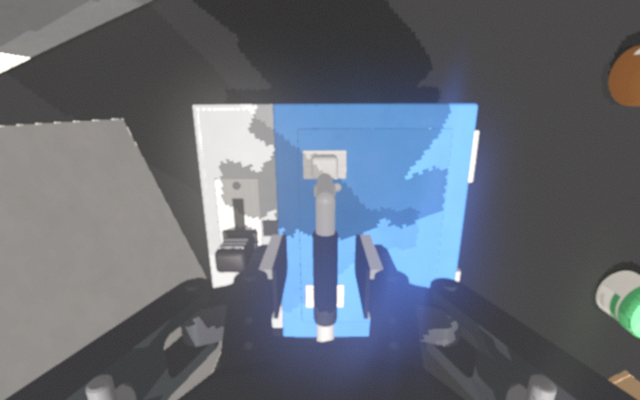

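send_rows(deltas=[{"linear": [0,0.0015,0],"fingers": 0.3,"angular": [0,0,0]},{"linear": [0,0,0],"fingers": 1,"angular": [0,0,0]},{"linear": [0,0,0],"fingers": 1,"angular": [0,0,0]},{"linear": [0,0,0],"fingers": 1,"angular": [0,0,0]}], squeeze=40)

```text
time: 10.82
tcp_pos: [0.438, 0.3174, 0.1725]
eef_rot: [0.554, 3.092, 0.001]
force: [-0.1, 0.5, 1.6]
gripper_width: 0.0098
```

```bash
python3 st.py
```

```text
10.825 case xyz -0.0052 0.0007 0.1725 F case [np.float64(0.39), np.float64(0.25), np.float64(1.61)] 0.0098 tool z [ 0.001  0.    -1.   ]
```

send_rows(deltas=[{"linear": [0,0.0006,-0.0008],"fingers": 1,"angular": [0,0,0]},{"linear": [0,0.0006,-0.0008],"fingers": 1,"angular": [0,0,0]},{"linear": [0,0.0006,-0.0008],"fingers": 1,"angular": [0,0,0]},{"linear": [0,0,0],"fingers": 1,"angular": [0,0,0]}])

```text
time: 11.32
tcp_pos: [0.4383, 0.3186, 0.1743]
eef_rot: [-0.554, -3.092, 0.002]
force: [1.8, -2.9, -3.5]
gripper_width: 0.0098
```

```bash
python3 st.py
```

```text
11.325 case xyz -0.004 0.0008 0.1743 F case [np.float64(-2.13), np.float64(-2.74), np.float64(-3.52)] 0.0098 tool z [-0.    -0.001 -1.   ]
```

send_rows(deltas=[{"linear": [0,0.0006,-0.0008],"fingers": 1,"angular": [0,0,0]},{"linear": [0,0.0006,-0.0008],"fingers": 1,"angular": [0,0,0]},{"linear": [0,0,0],"fingers": 1,"angular": [0,0,0]}])

```text
time: 11.7
tcp_pos: [0.4387, 0.3197, 0.1762]
eef_rot: [0.554, 3.092, -0.002]
force: [1.0, -4.7, -2.7]
gripper_width: 0.0098
```

```bash
python3 st.py
```

```text
11.7 case xyz -0.0028 0.0008 0.1762 F case [np.float64(-4.12), np.float64(-2.56), np.float64(-2.72)] 0.0098 tool z [-0.    -0.001 -1.   ]
```

send_rows(deltas=[{"linear": [0,0.0006,-0.0008],"fingers": 1,"angular": [0,0,0]},{"linear": [0,0,0],"fingers": 1,"angular": [0,0,0]}])

```text
time: 11.95
tcp_pos: [0.4389, 0.3203, 0.177]
eef_rot: [-0.554, -3.092, 0.002]
force: [1.6, -4.4, -2.8]
gripper_width: 0.0096
```

```bash
python3 st.py
```

```text
11.95 case xyz -0.0022 0.0008 0.177 F case [np.float64(-3.54), np.float64(-3.05), np.float64(-2.83)] 0.0096 tool z [-0.    -0.001 -1.   ]
```

send_rows(deltas=[{"linear": [0,0.0006,-0.0008],"fingers": 1,"angular": [0,0,0]},{"linear": [0,0.0003,-0.0004],"fingers": 1,"angular": [0,0,0]},{"linear": [0,0,0],"fingers": 1,"angular": [0,0,0]}])

```text
time: 12.32
tcp_pos: [0.4391, 0.3207, 0.1777]
eef_rot: [-0.555, -3.092, 0.004]
force: [2.4, -5.1, -4.5]
gripper_width: 0.0093
```

```bash
python3 st.py
```

```text
12.325 case xyz -0.0017 0.0008 0.1777 F case [np.float64(-3.99), np.float64(-4.0), np.float64(-4.51)] 0.0093 tool z [-0.001 -0.002 -1.   ]
```

send_rows(deltas=[{"linear": [0,0.0006,-0.0008],"fingers": 1,"angular": [0,0,0]},{"linear": [0,0,0],"fingers": 1,"angular": [0,0,0]}])

```text
time: 12.58
tcp_pos: [0.4391, 0.3209, 0.1778]
eef_rot: [-0.555, -3.092, 0.006]
force: [2.8, -6.0, -7.2]
gripper_width: 0.0095
```

```bash
python3 st.py
```

```text
12.575 case xyz -0.0016 0.0009 0.1778 F case [np.float64(-4.68), np.float64(-4.74), np.float64(-7.21)] 0.0095 tool z [-0.001 -0.003 -1.   ]
```

send_rows(deltas=[{"linear": [0,0.0004,-0.0006],"fingers": 1,"angular": [0,0,0]},{"linear": [0,0,0],"fingers": 1,"angular": [0,0,0]}])

```text
time: 12.82
tcp_pos: [0.4391, 0.321, 0.1779]
eef_rot: [-0.555, -3.091, 0.007]
force: [3.1, -6.2, -9.8]
gripper_width: 0.0092
```

```bash
python3 st.py
```

```text
12.825 case xyz -0.0015 0.0009 0.1779 F case [np.float64(-4.69), np.float64(-5.04), np.float64(-9.76)] 0.0092 tool z [-0.001 -0.004 -1.   ]
```

send_rows(deltas=[{"linear": [0,-0.0014,0.0019],"fingers": 1,"angular": [0,0,0]},{"linear": [0,-0.0014,0.0019],"fingers": 1,"angular": [0,0,0]},{"linear": [0,-0.0014,0.0019],"fingers": 1,"angular": [0,0,0]},{"linear": [0,-0.0013,0.0015],"fingers": 1,"angular": [0,0,0]},{"linear": [0,0,0],"fingers": 0.5,"angular": [0,0,0]},{"linear": [0,0,0],"fingers": 0.2,"angular": [0,0,0]},{"linear": [0,0,0],"fingers": 0.2,"angular": [0,0,0]},{"linear": [0,0,-0.01],"fingers": 0.2,"angular": [0,0,0]},{"linear": [0,0,-0.02],"fingers": 0.2,"angular": [0,0,0]},{"linear": [0,0,-0.03],"fingers": 0.2,"angular": [0,0,0]},{"linear": [0,0,-0.02],"fingers": 0.2,"angular": [0,0,0]},{"linear": [0,0,0],"fingers": 0.2,"angular": [0,0,0]}])

```text
time: 14.32
tcp_pos: [0.4391, 0.3182, 0.255]
eef_rot: [0.553, 3.088, 0.006]
force: [1.5, -0.1, 0.6]
gripper_width: 0.0343
```

```bash
python3 st.py;  python3 snap.py 8 wrist side; python3 -c "
import cv2
t=cv2.imread('pics/side8.png')[150:270,320:440]; cv2.imwrite('pics/side8c.png',cv2.resize(t,None,fx=5,fy=5,interpolation=2))"
```

```text
14.325 case xyz -0.0041 -0.0001 0.255 F case [np.float64(0.37), np.float64(-1.41), np.float64(0.57)] 0.0343 tool z [ 0.005  0.003 -1.   ]
[0.37350932 0.34219795 0.32374642] [2.3837234  1.65594587 0.23868272]
14.425 [0.4377 0.3173 0.2524] [5.5400e-01 3.0923e+00 4.0000e-04] [-0.5   0.26 -1.43] 0.0339969704558689 [ 0.508  0.161 -0.283  1.126  0.     0.862]
```

View pics/wrist8.png

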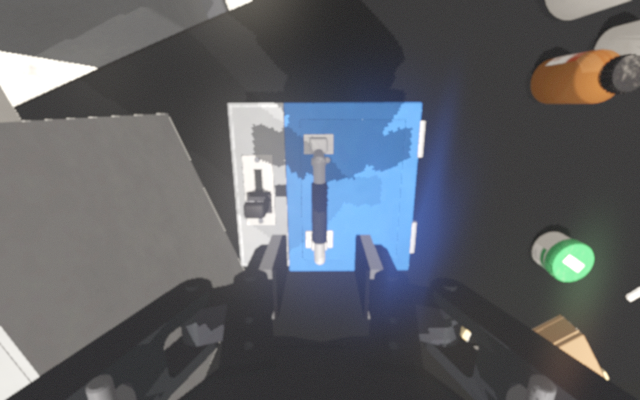

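View pics/side8c.png

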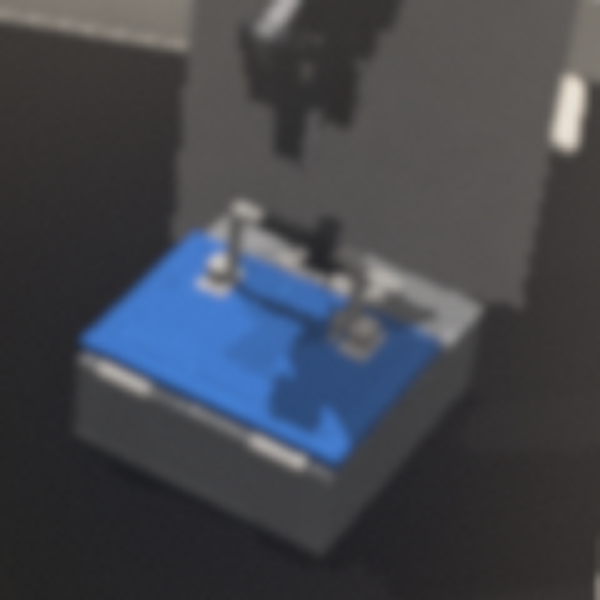

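send_rows(deltas=[{"linear": [0,0,0],"fingers": 0,"angular": [0,0,0.1745]},{"linear": [0,0,0],"fingers": 0,"angular": [0,0,0.1745]},{"linear": [0,0,0],"fingers": 0,"angular": [0,0,0.1745]},{"linear": [0,0,0],"fingers": 0,"angular": [0,0,0.1745]},{"linear": [0,0,0],"fingers": 0,"angular": [0,0,0.1745]},{"linear": [0,0,0],"fingers": 0,"angular": [0,0,0.1745]},{"linear": [0,0,0],"fingers": 0,"angular": [0,0,0.1745]},{"linear": [0,0,0],"fingers": 0,"angular": [0,0,0.1745]},{"linear": [0,0,0],"fingers": 0,"angular": [0,0,0.1748]},{"linear": [-0.02,0.004,0],"fingers": 0,"angular": [0,0,0]},{"linear": [-0.02,0.004,0],"fingers": 0,"angular": [0,0,0]},{"linear": [-0.013,0.0025,0],"fingers": 0,"angular": [0,0,0]},{"linear": [0,0,0],"fingers": 0,"angular": [0,0,0]},{"linear": [0,0,0],"fingers": 0,"angular": [0,0,0]}])

```text
time: 16.18
tcp_pos: [0.4295, 0.2639, 0.2527]
eef_rot: [-2.578, -1.795, -0.001]
force: [-0.6, 0.3, -0.3]
gripper_width: 0.0424
```

```bash
python3 st.py;  python3 - <<'E'
from h import *
from workcell import grab_frame,state
f=grab_frame("wrist"); c=wcam(f); im=f["pixels"].copy()
for p in [(-80,-75,60),(-80,75,60),(-58,-10,88)]:
    uv=proj(c,cw(*p))[0]; cv2.drawMarker(im,tuple(int(round(v)) for v in uv),(0,0,255),cv2.MARKER_CROSS,10,1)
cv2.imwrite("pics/w9.png",im); s=state(); M=R.from_rotvec(s["eef_rot"]).as_matrix(); print(M.round(3),(M.T@(cw(-58,-10,143)-s["tcp_pos"])).round(4),s["joint_positions"])
E
```

```text
16.175 case xyz -0.0583 -0.0099 0.2527 F case [np.float64(0.06), np.float64(0.68), np.float64(-0.32)] 0.0424 tool z [ 0.001  0.001 -1.   ]
[[ 0.347  0.938  0.001]
 [ 0.938 -0.347  0.001]
 [ 0.001  0.    -1.   ]] [0.000e+00 1.000e-04 1.097e-01] [ 4.22947345e-01  9.68822864e-02 -3.56852912e-01  1.11619613e+00
  2.40239684e-04  2.34814691e+00]
```

View pics/w9.png

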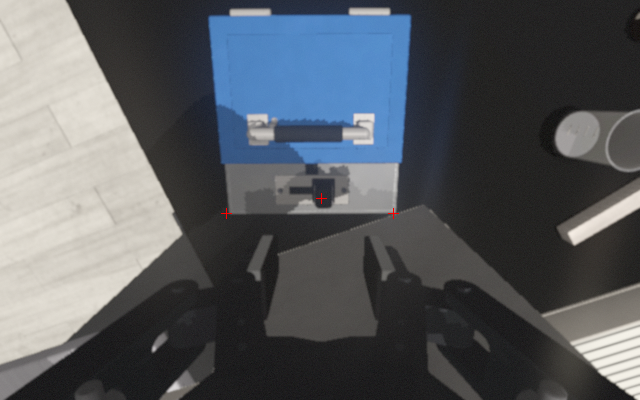

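send_rows(deltas=[{"linear": [0,0,0.02],"fingers": 0,"angular": [0,0,0]},{"linear": [0,0,0.02],"fingers": 0,"angular": [0,0,0]},{"linear": [0,0,0.02],"fingers": 0,"angular": [0,0,0]},{"linear": [0,0,0],"fingers": 0,"angular": [0,0,0]}])

```text
time: 16.73
tcp_pos: [0.4281, 0.2639, 0.1909]
eef_rot: [-2.577, -1.795, 0.006]
force: [-0.9, 0.4, -0.3]
gripper_width: 0.0428
```

```bash
python3 st.py;  python3 snap.py 10 wrist side top
```

```text
16.725 case xyz -0.0589 -0.0086 0.1909 F case [np.float64(0.02), np.float64(1.01), np.float64(-0.27)] 0.0428 tool z [-0.003 -0.001 -1.   ]
[0.45284424 0.32952111 0.25968825] [ 2.81805076 -0.50527375 -0.07663841]
16.875 [0.4299 0.2645 0.1932] [2.5778e+00 1.7952e+00 2.1000e-03] [ 0.17 -0.04  0.05] 0.04285665097700256 [ 0.423  0.152 -0.431  0.987  0.     2.348]
```

View pics/wrist10.png

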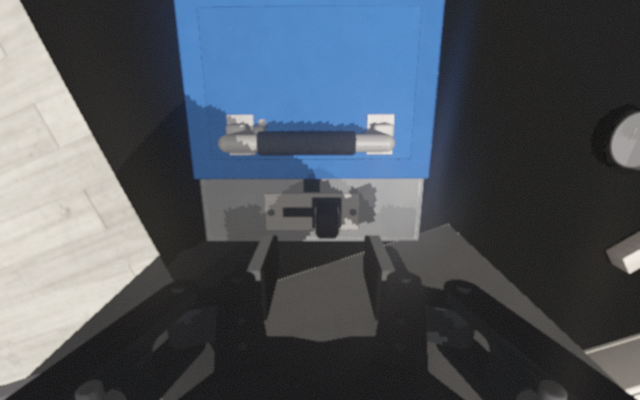

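View pics/side10.png

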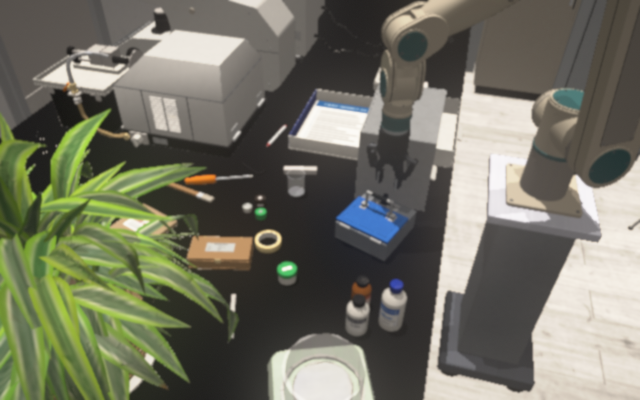

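send_rows(deltas=[{"linear": [0,0.002,0.015],"fingers": 0,"angular": [0,0,0]},{"linear": [0,0,0.015],"fingers": 0,"angular": [0,0,0]},{"linear": [0,0,0.012],"fingers": 0,"angular": [0,0,0]},{"linear": [0,0,0.004],"fingers": 0,"angular": [0,0,0]},{"linear": [0,0,0],"fingers": 0,"angular": [0,0,0]}])

```text
time: 17.5
tcp_pos: [0.4308, 0.2631, 0.1459]
eef_rot: [-2.578, -1.795, 0.002]
force: [0.5, 0.6, 0.5]
gripper_width: 0.0429
```

```bash
python3 st.py;  python3 snap.py 11 wrist
```

```text
17.5 case xyz -0.0586 -0.0114 0.1459 F case [np.float64(0.73), np.float64(-0.29), np.float64(0.5)] 0.0429 tool z [-0.001 -0.    -1.   ]
[0.45543189 0.32868568 0.21477931] [ 2.81920871 -0.50709938 -0.07370797]
17.55 [0.4312 0.2633 0.1464] [-2.5784e+00 -1.7947e+00  2.0000e-04] [ 0.41  0.6  -0.7 ] 0.04246683159117479 [ 0.42   0.207 -0.479  0.886  0.     2.346]
```

View pics/wrist11.png

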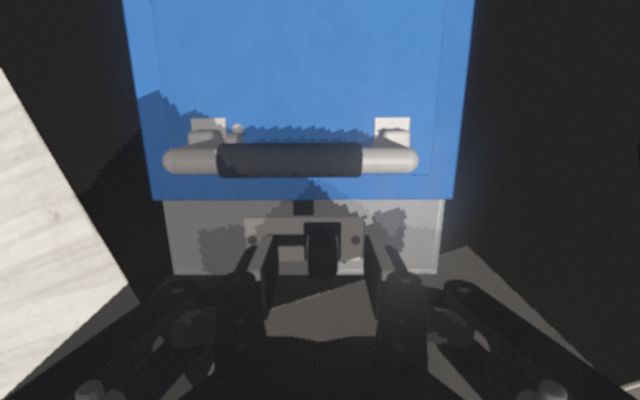

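send_rows(deltas=[{"linear": [0,0,0],"fingers": 0.4,"angular": [0,0,0]},{"linear": [0,0,0],"fingers": 0.8,"angular": [0,0,0]},{"linear": [0,0,0],"fingers": 0.8,"angular": [0,0,0]},{"linear": [0,0,0],"fingers": 0.8,"angular": [0,0,0]}], squeeze=25)

```text
time: 18.05
tcp_pos: [0.4316, 0.2635, 0.147]
eef_rot: [2.578, 1.795, 0.002]
force: [-0.7, -0.4, 4.1]
gripper_width: 0.0129
```

```bash
python3 st.py
```

```text
18.05 case xyz -0.0581 -0.012 0.147 F case [np.float64(-0.57), np.float64(0.5), np.float64(4.1)] 0.0129 tool z [ 0.001  0.    -1.   ]
```

send_rows(deltas=[{"linear": [0,-0.003,0],"fingers": 0.8,"angular": [0,0,0]},{"linear": [0,-0.003,0],"fingers": 0.8,"angular": [0,0,0]},{"linear": [0,-0.003,0],"fingers": 0.8,"angular": [0,0,0]},{"linear": [0,-0.003,0],"fingers": 0.8,"angular": [0,0,0]},{"linear": [0,-0.003,0],"fingers": 0.8,"angular": [0,0,0]},{"linear": [0,-0.0025,0],"fingers": 0.8,"angular": [0,0,0]},{"linear": [0,0,0],"fingers": 0.8,"angular": [0,0,0]}])

```text
time: 18.92
tcp_pos: [0.4151, 0.2695, 0.147]
eef_rot: [2.578, 1.794, 0.002]
force: [0.8, -0.4, 5.8]
gripper_width: 0.0131
```

```bash
python3 st.py
```

```text
18.925 case xyz -0.0581 0.0056 0.147 F case [np.float64(-0.15), np.float64(-0.88), np.float64(5.79)] 0.0131 tool z [ 0.001  0.    -1.   ]
```

send_rows(deltas=[{"linear": [0,-0.001,-0.0005],"fingers": 0.8,"angular": [0,0,0]},{"linear": [0,-0.001,-0.0005],"fingers": 0.8,"angular": [0,0,0]},{"linear": [0,-0.001,0],"fingers": 0.8,"angular": [0,0,0]},{"linear": [0,0,0],"fingers": 0.8,"angular": [0,0,0]}])

```text
time: 19.42
tcp_pos: [0.4127, 0.2704, 0.1471]
eef_rot: [2.577, 1.794, 0.002]
force: [5.6, -1.0, -3.0]
gripper_width: 0.0129
```

```bash
python3 st.py
```

```text
19.425 case xyz -0.0581 0.0081 0.1471 F case [np.float64(1.02), np.float64(-5.57), np.float64(-2.99)] 0.0129 tool z [ 0.002 -0.    -1.   ]
```

send_rows(deltas=[{"linear": [0,-0.001,0],"fingers": 0.8,"angular": [0,0,0]},{"linear": [0,0,0],"fingers": 0.8,"angular": [0,0,0]}])

```text
time: 19.68
tcp_pos: [0.4125, 0.2704, 0.1471]
eef_rot: [2.576, 1.792, 0.003]
force: [8.4, -1.2, -5.5]
gripper_width: 0.0131
```

```bash
python3 st.py; python3 snap.py 12 wrist
```

```text
19.675 case xyz -0.0581 0.0083 0.1471 F case [np.float64(1.79), np.float64(-8.34), np.float64(-5.54)] 0.0131 tool z [ 0.004 -0.001 -1.   ]
[0.43677016 0.33608286 0.21602827] [ 2.81889848 -0.50882342 -0.06694564]
19.725 [0.4125 0.2705 0.1471] [2.5763 1.7923 0.0034] [ 7.35 -1.4  -4.26] 0.013195235575646736 [ 0.451  0.185 -0.504  0.879 -0.003  2.376]
```

View pics/wrist12.png

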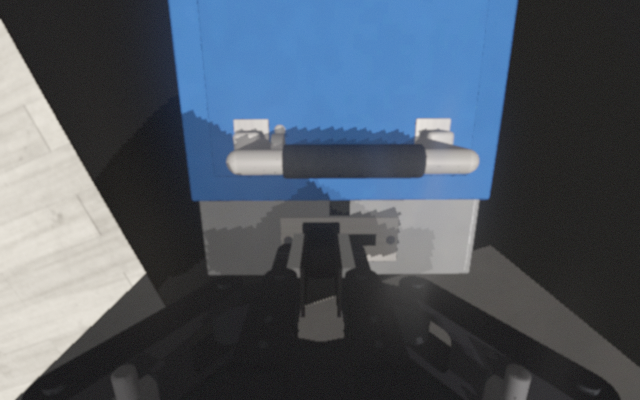

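send_rows(deltas=[{"linear": [0,0.001,0],"fingers": 0.4,"angular": [0,0,0]},{"linear": [0,0,0],"fingers": 0.1,"angular": [0,0,0]},{"linear": [0,0,0],"fingers": 0,"angular": [0,0,0]},{"linear": [0,0,-0.01],"fingers": 0,"angular": [0,0,0]},{"linear": [0,0,-0.03],"fingers": 0,"angular": [0,0,0]},{"linear": [0,0,-0.035],"fingers": 0,"angular": [0,0,0]},{"linear": [0,0,-0.025],"fingers": 0,"angular": [0,0,0]},{"linear": [0,0,-0.01],"fingers": 0,"angular": [0,0,0]},{"linear": [0,0,0],"fingers": 0,"angular": [0,0,0]}])

```text
time: 20.85
tcp_pos: [0.4122, 0.2706, 0.2581]
eef_rot: [2.578, 1.795, 0.002]
force: [0.1, -0.4, -0.4]
gripper_width: 0.0429
```

```bash
python3 st.py; python3 snap.py 13 wrist
```

```text
20.85 case xyz -0.0581 0.0087 0.2581 F case [np.float64(-0.34), np.float64(-0.25), np.float64(-0.43)] 0.0429 tool z [ 0.001  0.001 -1.   ]
[0.43657642 0.3360396  0.32709242] [ 2.82074005 -0.5076124  -0.07080218]
20.9 [0.4116 0.2703 0.257 ] [-2.5783e+00 -1.7948e+00  7.0000e-04] [ 1.01 -0.18 -0.82] 0.04259991446155866 [ 0.45   0.073 -0.373  1.125  0.     2.375]
```

View pics/wrist13.png

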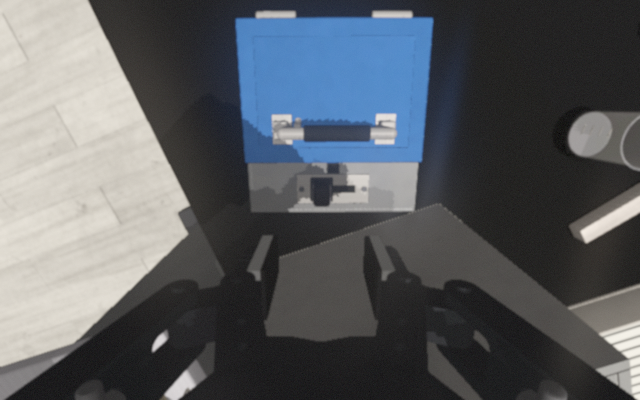

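send_rows(deltas=[{"linear": [0.02,0.003,0],"fingers": 0.1,"angular": [0,0,0]},{"linear": [0.02,0.003,0],"fingers": 0.1,"angular": [0,0,0]},{"linear": [0.013,0.003,0],"fingers": 0.1,"angular": [0,0,-0.1745]},{"linear": [0,0,0],"fingers": 0.1,"angular": [0,0,-0.1745]},{"linear": [0,0,0],"fingers": 0.1,"angular": [0,0,-0.1745]},{"linear": [0,0,0],"fingers": 0.1,"angular": [0,0,-0.1745]},{"linear": [0,0,0],"fingers": 0.1,"angular": [0,0,-0.1745]},{"linear": [0,0,0],"fingers": 0.1,"angular": [0,0,-0.1745]},{"linear": [0,0,0],"fingers": 0.1,"angular": [0,0,-0.1745]},{"linear": [0,0,0],"fingers": 0.1,"angular": [0,0,-0.1745]},{"linear": [0,0,0],"fingers": 0.1,"angular": [0,0,-0.1748]},{"linear": [0,0,0],"fingers": 0.1,"angular": [0,0,0]},{"linear": [0,0,0],"fingers": 0.1,"angular": [0,0,0]}])

```text
time: 22.52
tcp_pos: [0.439, 0.3176, 0.257]
eef_rot: [-0.557, -3.091, 0.0]
force: [-0.2, 1.0, -0.3]
gripper_width: 0.0386
```

```bash
python3 st.py; python3 snap.py 14 wrist
```

```text
22.525 case xyz -0.0047 -0.0002 0.257 F case [np.float64(0.86), np.float64(0.49), np.float64(-0.28)] 0.0386 tool z [-0. -0. -1.]
[0.37374789 0.34194373 0.3259296 ] [2.38568368 1.6548033  0.22989376]
22.575 [0.4389 0.3174 0.2571] [-5.5640e-01 -3.0915e+00  4.0000e-04] [ 0.35 -0.81  0.71] 0.038195790717139556 [ 0.507  0.16  -0.274  1.137  0.     0.863]
```

View pics/wrist14.png

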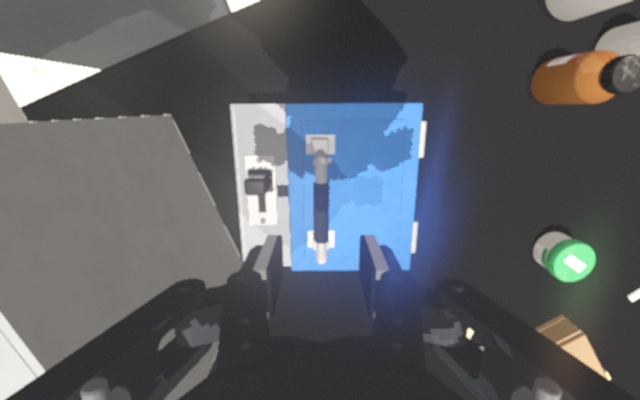

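send_rows(deltas=[{"linear": [0,0,0.015],"fingers": 0.1,"angular": [0,0,0]},{"linear": [0,0,0.025],"fingers": 0.1,"angular": [0,0,0]},{"linear": [0,0,0.025],"fingers": 0.1,"angular": [0,0,0]},{"linear": [0,0,0.015],"fingers": 0.1,"angular": [0,0,0]},{"linear": [0,0,0.0045],"fingers": 0.1,"angular": [0,0,0]},{"linear": [0,0,0],"fingers": 0.1,"angular": [0,0,0]},{"linear": [0,0,0],"fingers": 0.5,"angular": [0,0,0]},{"linear": [0,0,0],"fingers": 1,"angular": [0,0,0]},{"linear": [0,0,0],"fingers": 1,"angular": [0,0,0]},{"linear": [0,0,0],"fingers": 1,"angular": [0,0,0]}], squeeze=40)

```text
time: 23.82
tcp_pos: [0.4394, 0.3173, 0.1739]
eef_rot: [0.554, 3.091, 0.002]
force: [0.0, -0.5, 4.8]
gripper_width: 0.0096
```

```bash
python3 st.py; python3 - <<'E'
import numpy as np
p=np.array([-83,60.]);r=np.hypot(*p);a=np.arctan2(60,-83)
prev=p
for i in range(1,27):
    th=0.03*i; q=r*np.array([np.cos(a-th),np.sin(a-th)]); print(round(th,2),(q-prev).round(1),q.round(1)); prev=q
E
```

```text
23.825 case xyz -0.0048 -0.0007 0.1739 F case [np.float64(-0.43), np.float64(-0.2), np.float64(4.75)] 0.0096 tool z [ 0.002  0.001 -1.   ]
0.03 [1.8 2.5] [-81.2  62.5]
0.06 [1.9 2.4] [-79.3  64.9]
0.09 [2.  2.3] [-77.3  67.2]
0.12 [2.1 2.3] [-75.2  69.5]
0.15 [2.1 2.2] [-73.1  71.7]
0.18 [2.2 2.2] [-70.9  73.9]
0.21 [2.2 2.1] [-68.7  76. ]
0.24 [2.3 2. ] [-66.4  78. ]
0.27 [2.4 2. ] [-64.  80.]
0.3 [2.4 1.9] [-61.6  81.8]
0.33 [2.5 1.8] [-59.1  83.7]
0.36 [2.5 1.7] [-56.5  85.4]
0.39 [2.6 1.7] [-54.   87.1]
0.42 [2.6 1.6] [-51.3  88.6]
0.45 [2.7 1.5] [-48.6  90.1]
0.48 [2.7 1.4] [-45.9  91.5]
0.51 [2.8 1.3] [-43.1  92.9]
0.54 [2.8 1.3] [-40.3  94.1]
0.57 [2.8 1.2] [-37.5  95.3]
0.6 [2.9 1.1] [-34.6  96.4]
0.63 [2.9 1. ] [-31.7  97.4]
0.66 [2.9 0.9] [-28.8  98.3]
0.69 [3.  0.8] [-25.8  99.1]
0.72 [3.  0.7] [-22.8  99.8]
0.75 [3.  0.6] [-19.8 100.5]
0.78 [3.  0.5] [-16.8 101. ]
```

send_rows(deltas=[{"linear": [0,0.0018,-0.0025],"fingers": 1,"angular": [0,0,0]},{"linear": [0,0.0019,-0.0024],"fingers": 1,"angular": [0,0,0]},{"linear": [0,0.002,-0.0023],"fingers": 1,"angular": [0,0,0]},{"linear": [0,0.0021,-0.0023],"fingers": 1,"angular": [0,0,0]},{"linear": [0,0,0],"fingers": 1,"angular": [0,0,0]}])

```text
time: 24.45
tcp_pos: [0.4411, 0.3224, 0.1818]
eef_rot: [0.555, 3.092, -0.009]
force: [2.8, -5.9, -1.3]
gripper_width: 0.0094
```

```bash
python3 st.py
```

```text
24.45 case xyz 0.0005 -0.0005 0.1818 F case [np.float64(-4.55), np.float64(-4.69), np.float64(-1.26)] 0.0094 tool z [-0.001 -0.006 -1.   ]
```

send_rows(deltas=[{"linear": [0,0.0021,-0.0022],"fingers": 1,"angular": [0,0,0]},{"linear": [0,0.0022,-0.0022],"fingers": 1,"angular": [0,0,0]},{"linear": [0,0.0022,-0.0021],"fingers": 1,"angular": [0,0,0]},{"linear": [0,0.0023,-0.002],"fingers": 1,"angular": [0,0,0]},{"linear": [0,0.0024,-0.002],"fingers": 1,"angular": [0,0,0]},{"linear": [0,0.0024,-0.0019],"fingers": 1,"angular": [0,0,0]},{"linear": [0,0,0],"fingers": 1,"angular": [0,0,0]}])

```text
time: 25.32
tcp_pos: [0.4457, 0.3352, 0.1943]
eef_rot: [-0.555, -3.092, 0.009]
force: [2.1, -6.7, -0.7]
gripper_width: 0.0093
```

```bash
python3 st.py;  python3 snap.py 15 wrist side; python3 -c "
import cv2
t=cv2.imread('pics/side15.png')[150:270,320:440]; cv2.imwrite('pics/side15c.png',cv2.resize(t,None,fx=5,fy=5,interpolation=2))"
```

```text
25.325 case xyz 0.0142 -0.0004 0.1943 F case [np.float64(-5.54), np.float64(-4.24), np.float64(-0.69)] 0.0093 tool z [-0.001 -0.006 -1.   ]
[0.38053205 0.35990359 0.26316681] [2.38113138 1.65513298 0.22475473]
25.425 [0.4458 0.3352 0.1943] [-0.5553 -3.0921  0.0087] [ 2.26 -6.69 -0.98] 0.009618048303814195 [ 0.531  0.242 -0.315  1.018 -0.004  0.886]
```

View pics/wrist15.png

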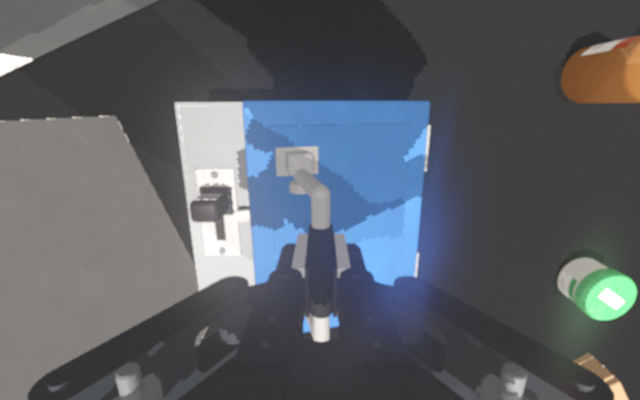

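View pics/side15c.png

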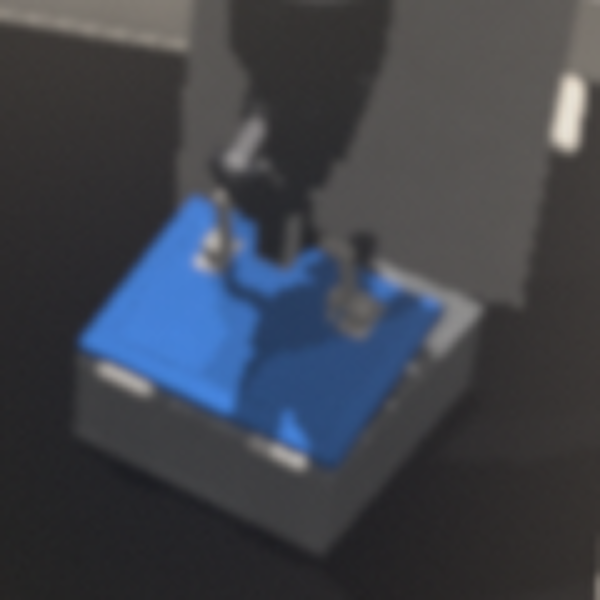

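send_rows(deltas=[{"linear": [0,0.0025,-0.0018],"fingers": 1,"angular": [0,0,0]},{"linear": [0,0.0025,-0.0017],"fingers": 1,"angular": [0,0,0]},{"linear": [0,0.0026,-0.0017],"fingers": 1,"angular": [0,0,0]},{"linear": [0,0.0026,-0.0016],"fingers": 1,"angular": [0,0,0]},{"linear": [0,0.0027,-0.0015],"fingers": 1,"angular": [0,0,0]},{"linear": [0,0.0027,-0.0014],"fingers": 1,"angular": [0,0,0]},{"linear": [0,0.0028,-0.0013],"fingers": 1,"angular": [0,0,0]},{"linear": [0,0.0028,-0.0013],"fingers": 1,"angular": [0,0,0]},{"linear": [0,0,0],"fingers": 1,"angular": [0,0,0]}])

```text
time: 26.55
tcp_pos: [0.4531, 0.355, 0.207]
eef_rot: [-0.555, -3.092, 0.009]
force: [0.4, -7.5, 2.1]
gripper_width: 0.0099
```

```bash
cat >> st.py <<'E'
p=np.array([(t@CX)*1000-78, t[2]*1000-53.4-60]); print("r",np.hypot(*p),"lid est",np.arctan2(60,-83)-np.arctan2(p[1],p[0]))
E
python3 st.py
```

```text
26.55 case xyz 0.0353 -0.0004 0.207 F case [np.float64(-6.9), np.float64(-2.93), np.float64(2.14)] 0.0099 tool z [-0.001 -0.006 -1.   ]
r 102.8525795300402 lid est 0.516747650925349
```

send_rows(deltas=[{"linear": [0,0.0028,-0.0012],"fingers": 1,"angular": [0,0,0]},{"linear": [0,0.0029,-0.0011],"fingers": 1,"angular": [0,0,0]},{"linear": [0,0.0029,-0.001],"fingers": 1,"angular": [0,0,0]},{"linear": [0,0.0029,-0.0009],"fingers": 1,"angular": [0,0,0]},{"linear": [0,0.003,-0.0008],"fingers": 1,"angular": [0,0,0]},{"linear": [0,0.003,-0.0007],"fingers": 1,"angular": [0,0,0]},{"linear": [0,0.003,-0.0006],"fingers": 1,"angular": [0,0,0]},{"linear": [0,0.003,-0.0005],"fingers": 1,"angular": [0,0,0]},{"linear": [0,0.003,-0.0003],"fingers": 1,"angular": [0,0,0]},{"linear": [0,0,0],"fingers": 1,"angular": [0,0,0]},{"linear": [0,0,0],"fingers": 1,"angular": [0,0,0]},{"linear": [0,0,0],"fingers": 1,"angular": [0,0,0]}])

```text
time: 28.05
tcp_pos: [0.4626, 0.3811, 0.215]
eef_rot: [0.555, 3.092, -0.003]
force: [-0.1, -5.8, 5.5]
gripper_width: 0.0097
```

```bash
python3 st.py;  python3 snap.py 16 wrist side top; python3 -c "
import cv2
t=cv2.imread('pics/side16.png')[150:270,320:440]; cv2.imwrite('pics/side16c.png',cv2.resize(t,None,fx=5,fy=5,interpolation=2))"; python3 st.py
```

```text
28.05 case xyz 0.0631 -0.0003 0.215 F case [np.float64(-5.46), np.float64(-1.94), np.float64(5.48)] 0.0097 tool z [-0.    -0.002 -1.   ]
r 102.69055989637836 lid est 0.7992514934980972
[0.39732807 0.40554261 0.28388752] [2.38308562 1.65615134 0.22915779]
28.2 [0.4626 0.3811 0.215 ] [ 5.5470e-01  3.0921e+00 -2.9000e-03] [-0.11 -5.16  5.49] 0.00970011920533383 [ 5.82e-01  2.92e-01 -2.01e-01  1.08e+00 -1.00e-03  9.37e-01]
28.2 case xyz 0.0631 -0.0003 0.215 F case [np.float64(-4.87), np.float64(-1.69), np.float64(5.49)] 0.0097 tool z [-0.    -0.002 -1.   ]
r 102.67494462904776 lid est 0.7990897558874808
```

View pics/wrist16.png

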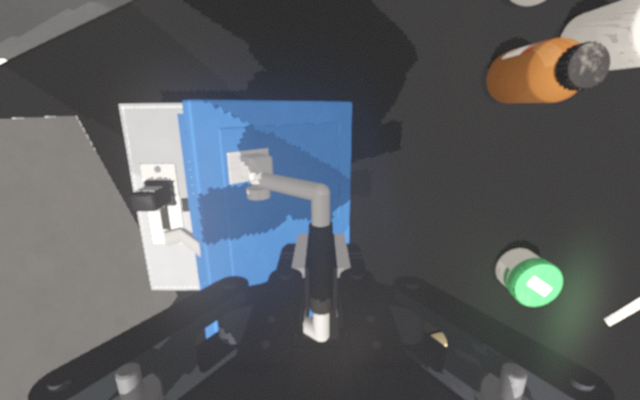

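View pics/side16c.png

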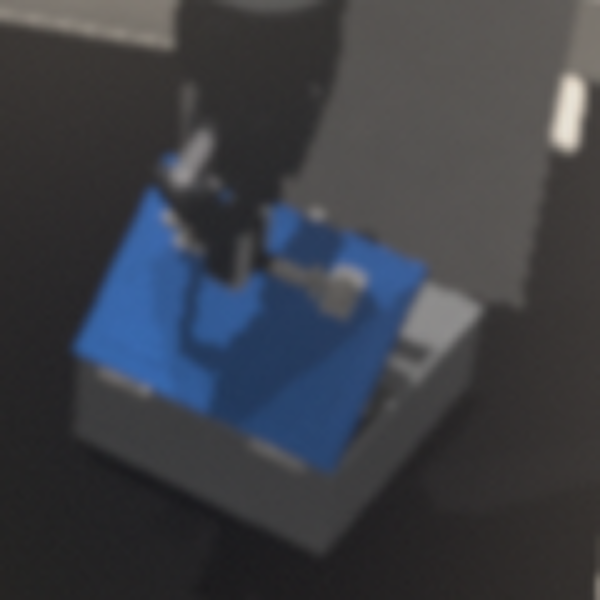

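View pics/top16.png

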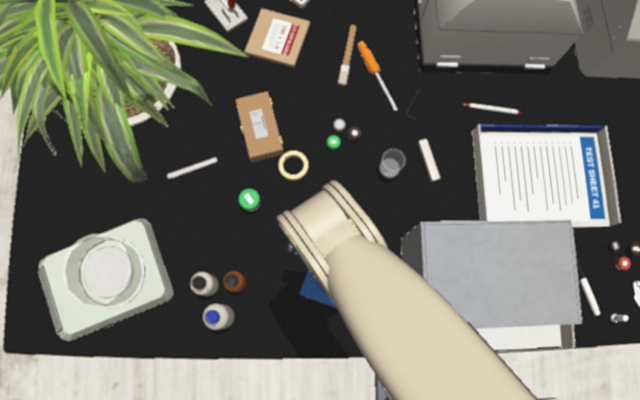

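```bash
python3 - <<'E'
from h import *
for th in (.6,.7,.8,.9,1.0):
    c,s=np.cos(th),np.sin(th); v=(-111,10); x=v[0]*c+v[1]*s; z=-v[0]*s+v[1]*c
    print(th,[((proj("side",cw(78+x,y,60+z))[0]-[320,150])*5).round(0) for y in (75,-75)])
E
```

```text
0.6 [array([438., 270.]), array([179., 158.])]
0.7 [array([433., 265.]), array([172., 152.])]
0.8 [array([426., 262.]), array([164., 149.])]
0.9 [array([419., 261.]), array([155., 147.])]
1.0 [array([411., 262.]), array([145., 147.])]
```

```bash
python3 -c "
from workcell import finish_job
print(finish_job())"; python3 st.py
```

```text
the job is handed in; nothing more can be done
None
the job is handed in; nothing more can be done
```

I handed the job in at about 28 s, with the lid held open at roughly 0.8 rad (about 45°) by the upright handle. The system reports no verdict.

- **Handle:** I swung it up until it clicked. It stayed upright after I let go, with the lid down.
- **Tug:** I did this before touching the knob. The lid rose about 5 mm, then stopped while the vertical pull climbed to about 10 N (about 12 N in all), so it was caught. I lowered it and let go.
- **Catch:** I gripped the knob and slid it about 20 mm to its end stop, where the force rose to about 8 N. The wrist picture showed it at the far end of its slot.
- **Raising the lid:** After I took the handle again, the lid lifted freely past the point where it had stopped.

**Last checks:**
- **Lid angle:** From the arm pose it was 0.80 rad. From a lid corner in the side picture it was about 0.75 to 0.8 rad.
- **Stillness:** Two readings 0.15 s apart gave the same arm pose.
- **Grip:** The fingers were closed on the bar at 9.7 mm. That is a little under its 11 mm diameter, but every grip on the bar read about the same.
- **Surroundings:** The last top picture shows the bottle, jar and beaker where they started, judged by eye. No check failed.

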